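# Prop the kiln shelf with the matching post

### The job

The middle one of the three kiln shelves is about to be loaded and still lacks a prop under the middle of its long front edge: out of the five loose kiln posts choose the one whose height fits the gap beneath that shelf (the tallest that goes under) and push it, standing, along the table until it is fully under the shelf, flush with the front edge and midway between the two front legs. The posts are brittle: push gently, never grip, lift or topple one. Put no other post under that shelf (the others may be nudged aside but stay standing), and leave the tools, jar, cup and bowls where they are.

Things in the scene. Friction and masses are not known exactly. Their poses are not given: they have to be found in the camera images.
- shelf_a: fixed grey kiln shelf: slab 150 (x) by 200 (y) by 12 mm on 40 mm thick legs at x +-55, y +-78 mm; 41 mm clear beneath. Origin on the table under its centre; long front edge at its own x = -75 mm, facing the robot. The three shelves stand side by side, order varying: only the middle one (y within 0.05 m of straight ahead) is to be propped; the outer two (y over 0.25 m off) are left alone
- shelf_b: fixed grey kiln shelf: slab 150 (x) by 200 (y) by 12 mm on 40 mm thick legs at x +-55, y +-78 mm; 48 mm clear beneath. Origin on the table under its centre; long front edge at its own x = -75 mm, facing the robot. The three shelves stand side by side, order varying: only the middle one (y within 0.05 m of straight ahead) is to be propped; the outer two (y over 0.25 m off) are left alone
- shelf_c: fixed grey kiln shelf: slab 150 (x) by 200 (y) by 12 mm on 40 mm thick legs at x +-55, y +-78 mm; 55 mm clear beneath. Origin on the table under its centre; long front edge at its own x = -75 mm, facing the robot. The three shelves stand side by side, order varying: only the middle one (y within 0.05 m of straight ahead) is to be propped; the outer two (y over 0.25 m off) are left alone
- post_32_center (a point): centre (half-way up) of a loose cream-coloured round kiln post, upright, 40 mm diameter, 32 mm tall, about 77 g, with a dark bore mark on its top; the post's own z is its axis. The five posts look alike but for height
- post_39_center (a point): centre (half-way up) of a loose cream-coloured round kiln post, upright, 40 mm diameter, 39 mm tall, about 94 g, with a dark bore mark on its top; the post's own z is its axis. The five posts look alike but for height
- post_46_center (a point): centre (half-way up) of a loose cream-coloured round kiln post, upright, 40 mm diameter, 46 mm tall, about 110 g, with a dark bore mark on its top; the post's own z is its axis. The five posts look alike but for height
- post_53_center (a point): centre (half-way up) of a loose cream-coloured round kiln post, upright, 40 mm diameter, 53 mm tall, about 127 g, with a dark bore mark on its top; the post's own z is its axis. The five posts look alike but for height
- post_60_center (a point): centre (half-way up) of a loose cream-coloured round kiln post, upright, 40 mm diameter, 60 mm tall, about 144 g, with a dark bore mark on its top; the post's own z is its axis. The five posts look alike but for height
- bowl_a: small loose terracotta bowl, 72 mm wide, 45 mm tall, standing on shelf_a behind its middle; origin at its underside; bystander
- bowl_b: small loose terracotta bowl, 72 mm wide, 45 mm tall, standing on shelf_b behind its middle; origin at its underside; bystander
- bowl_c: small loose terracotta bowl, 72 mm wide, 45 mm tall, standing on shelf_c behind its middle; origin at its underside; bystander
- jar: small amber jar with black cap, 38 mm wide, 38 mm tall; origin at its underside; bystander
- cup: small terracotta cup, 48 mm wide, 38 mm tall; origin at its underside; bystander
- knife: trimming knife lying along its own x, 110 by 14 by 10 mm, origin at mid-length on the table; bystander
- paddle: wooden modelling tool lying along its own x, 100 by 18 by 10 mm, origin at mid-length on the table; bystander
- rib: flat dark wooden rib, 80 (x) by 45 (y) by 6 mm, origin at its centre on the table; bystander
- post_32: the same 32 mm post; origin at the centre of its underside
- post_39: the same 39 mm post; origin at the centre of its underside
- post_46: the same 46 mm post; origin at the centre of its underside
- post_53: the same 53 mm post; origin at the centre of its underside
- post_60: the same 60 mm post; origin at the centre of its underside
Not all that is in view belongs to the job. What is shaped like the post_46 but blue is not meant.

How it is judged:
By the outcome, as a careful person would: the job done as asked, in the order asked, and still so for the second after the job is handed in, with the robot touching nothing.
It also fails if it takes over 53 s, if anything falls off the work surface, if the arm or the gripper's body presses on something with over 40 N, if the wrist force passes 120 N, or if a joint passes its speed limit or range.

### The arm

A 6-joint arm with a two-finger parallel gripper is mounted at the origin on the work surface. World frame = base frame: x ahead of the robot, y to its left, z up, the work surface at z = 0. Lengths are in mm, angles in rad, forces in N, time in s.
With the tool pointing down it reaches from about 300 to 1000 mm from the base axis. Payload 5.1 kg.
Tool frame: the origin (TCP) lies where the fingers leave the gripper's body, on its centre line; the fingertips stand 78 mm ahead of it and the grasp point (between the pads) lies 59 mm ahead of it (manip.tcp_to_grasp is the distance from the TCP to the grasp point, in mm); z points along the fingers, y is the line along which they close (so a half turn about z gives the same grasp; the last joint's range is limited). The gripper opens to 95 mm and grips with 3 to 60 N. Pads are 20 mm wide; open, the fingers measure 119 mm over their backs; the gripper's body (75 mm by 180 mm) begins 59 mm behind the grasp point.
Start: joints at [1.124, 0.124, 1.65, -0, 1.367, -0.083], TCP at [231.308, 607.439, 292.256] pointing down, gripper open.
Joint ranges: [-2.61, 2.61], [-1.02, 2.33], [0.03, 2.71], [-1.35, 4.49], [0.32, 2.68], [-2.91, 2.91]. Speed limits (rad/s): [2.57, 2.57, 3.14, 3.14, 3.14, 3.14].

### API

Orientations are given as a rotation vector (axis times angle).
In Python, from cell import monitor, eyes, manip gives the robot as it stands. The module is installed in compiled form; this text tells all that it offers.
- The arm moves only by the shell command python3 -m jog 'ROWS'. ROWS is JSON, a list of rows, each a list of 7 numbers: the shift along the tool's x, y, z in cm, then the turn, a rotation vector about the tool's x, y, z in rad, then the closure in counts, from 0 (fully open) to 255 (shut). A call has exactly 5 rows; each row shifts and turns the commanded pose from where the row before left it, along the tool's axes as they then stand; what a row does not reach is not made up. A row lasts 1/8 s, in which the tool goes at most 62.5 mm and 10.7 degrees, less where a joint would pass 70% of its speed; a pose out of reach is approached as far as the arm can. A call is refused whole if a number of a shift passes 6.25 or a number of a turn 0.188, either way. A call with a gripper value outside its range is refused whole. The fingers move at their own pace and stop on an object; the grip force is fixed at half the most. Time passes only in rows, so rows that do not move let the fingers close, or fill a call up. It gives the time, the measured TCP pose, the force, the opening and the grip force at its end, in the units of the state.
- monitor.observe(): the state, without advancing time (a new reading comes with each control period).
- eyes.snapshot(name): name is "scene" or "top" or "wrist"; returns (picture, depth): 400x640x3 uint8, red, green, blue; 400x640 float32, mm along the optical axis (not along the pixel's ray), 0 where there is no reading.
- eyes.camera_params(name): a dict with "fx", "fy", "cx", "cy" (pixels), "dist_coeffs" ([k1, k2, p1, p2, k3] as OpenCV has them; the pictures are not rectified), "pose" (4x4, takes a point from camera to world coordinates); the wrist camera has in their place "tool_from_camera" (4x4, takes a point from camera to tool coordinates, whose origin is the TCP and whose axes are the flange's). Camera axes: x right, y down, z forward; pixel columns grow to the right and rows downward; lengths in mm; the calibration is good to about 2 mm. A picture is of the moment at which its call begins: read the wrist's pose just before it. camera_params takes no time and is no camera call.
- manip.job_done(): hands the job in; it is judged then, once.
The state is a dict: "time_s": time; "q": joint angles; "joint_velocities": joint speeds; "joint_torque": joint torques, N m; "tcp_pos": TCP position; "orientation": TCP orientation; "wrist_force": force on the tool from outside, world axes, zero at the start; "ft_torque": the same for the moment, N m; "gripper_width": finger opening in mm; "finger_force": force on a finger pad.
Only numpy, scipy, OpenCV 4.12 (cv2) and the standard library are available. Lean on these libraries where they do the work, as an engineer would, in place of code of your own. Each camera call takes 0.05 s, during which the arm holds its last target. There are 200 camera calls.

## Working session

There is one attempt and no reset: what is moved stays moved. The work goes in short steps, Python scripts to look and compute and a shell command to move; the robot and the scene stay as the last step left them, time stands still between calls to the robot, and variables do not carry over. Pictures are saved under pics/ and viewed, at most 10 in all, crops included, and the job is handed in when it is done.

```bash
mkdir -p pics; cat > h.py <<'E'
import numpy as np, cv2
from cell import monitor, eyes, manip
from scipy.spatial.transform import Rotation as R
def cloud(name):
    s=monitor.observe(); p,d=eyes.snapshot(name); c=eyes.camera_params(name)
    K=np.array([[c['fx'],0,c['cx']],[0,c['fy'],c['cy']],[0,0,1.]])
    v,u=np.mgrid[0:400,0:640]
    uv=cv2.undistortPoints(np.stack([u.ravel(),v.ravel()],1).astype(np.float64)[:,None],K,np.array(c['dist_coeffs'],float))[:,0]
    P=np.c_[uv,np.ones(len(uv))]*d.ravel()[:,None]
    if 'pose' in c: T=np.array(c['pose'])
    else:
        T=np.eye(4);T[:3,:3]=R.from_rotvec(s['orientation']).as_matrix();T[:3,3]=s['tcp_pos'];T=T@np.array(c['tool_from_camera'])
    W=(P@T[:3,:3].T+T[:3,3]).reshape(400,640,3); W[d==0]=np.nan
    return p,d,W
def save(p,n): cv2.imwrite('pics/'+n,p[:,:,::-1])
E
python3 - <<'E'
from h import *
s=monitor.observe(); print({k:np.round(v,3) for k,v in s.items()})
print(R.from_rotvec(s['orientation']).as_matrix().round(3))
for n in('top','scene'):
    p,d,W=cloud(n); save(p,n+'1.png'); np.savez(n+'.npz',p=p,d=d,W=W)
    # blobs above table
    m=((W[...,2]>20)&(W[...,2]<130)&(W[...,0]>150)).astype(np.uint8)
    k,l,st,ce=cv2.connectedComponentsWithStats(m)
    print(n,eyes.camera_params(n)['pose'])
    for i in range(1,k):
        if st[i,4]>40:
            Q=W[l==i]; z=np.percentile(Q[:,2],90); T=Q[Q[:,2]>z-6]
            print(ce[i].round(),st[i,4],'z',z.round(1),'topctr',((T.min(0)+T.max(0))/2)[:2].round(),'ext',np.ptp(T,0)[:2].round(),p[l==i].mean(0).round())
E
```

```text
{'time_s': np.float64(0.0), 'q': array([ 1.124,  0.125,  1.652,  0.   ,  1.367, -0.083]), 'joint_velocities': array([-0.   ,  0.001,  0.   ,  0.001, -0.   , -0.001]), 'joint_torque': array([ 1.0000e-03, -4.1762e+01, -3.5992e+01,  7.8000e-02,  4.9000e-02,
       -0.0000e+00]), 'tcp_pos': array([231.103, 607.024, 290.994]), 'orientation': array([-5.680e-01, -3.089e+00,  3.000e-03]), 'wrist_force': array([ 0.386,  0.009, -0.961]), 'ft_torque': array([ 0.008, -0.023, -0.031]), 'finger_force': np.float64(0.0), 'gripper_width': np.float64(95.024)}
[[-0.935  0.356 -0.001]
 [ 0.356  0.935 -0.002]
 [ 0.    -0.002 -1.   ]]
top [[-1.65660356e-02 -9.95318984e-01  9.52139038e-02  4.12860949e+02]
 [-9.99862418e-01  1.64103970e-02 -2.41747037e-03 -5.74476192e+01]
 [ 8.43656196e-04 -9.52408520e-02 -9.95453901e-01  1.49730615e+03]
 [ 0.00000000e+00  0.00000000e+00  0.00000000e+00  1.00000000e+00]]
[251.  54.] 270 z 118.2 topctr [990. 129.] ext [38. 57.] [83. 77. 68.]
[339.  66.] 1125 z 69.6 topctr [ 950. -131.] ext [150. 147.] [151. 141. 125.]
[257.  74.] 646 z 118.6 topctr [950. 119.] ext [85. 99.] 
[... 2175 characters left out ...]
. -165.] ext [35. 36.] [42. 29. 18.]
[410. 211.] 219 z 34.2 topctr [447. 168.] ext [40. 39.] [137. 116.  91.]
[468. 224.] 401 z 61.5 topctr [444. 300.] ext [41. 38.] [124. 104.  80.]
[302. 280.] 6308 z 75.7 topctr [768.  55.] ext [72. 70.] [110.  87.  68.]
[392. 250.] 274 z 39.3 topctr [581. 168.] ext [48. 46.] [94. 51. 29.]
[441. 298.] 7410 z 89.6 topctr [692. 305.] ext [74. 72.] [105.  84.  66.]
[622. 286.] 2501 z 80.4 topctr [502. 596.] ext [194.  71.] [27. 23. 21.]
[172. 325.] 3158 z 69.6 topctr [ 950. -128.] ext [148. 149.] [160. 145. 124.]
[287. 372.] 1535 z 120.0 topctr [960. 107.] ext [97. 71.] [100.  84.  68.]
[318. 387.] 340 z 121.2 topctr [957. 160.] ext [57. 21.] [128. 110.  90.]
```

View pics/top1.png

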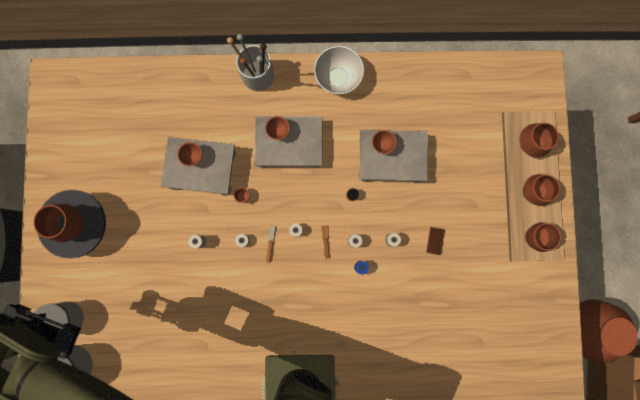

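View pics/scene1.png

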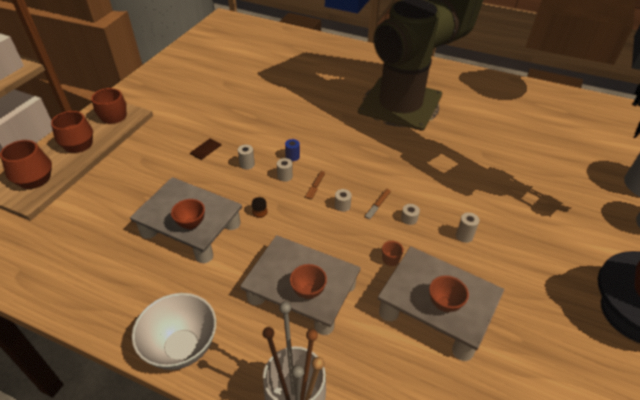

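The top view shows five cream posts, at pixels (196,241), (242,240), (296,229), (355,240) and (393,239), with the blue decoy at (361,267). The middle shelf is around (289,141). Next I need the slab heights and the shelf pose.

```bash
python3 - <<'E'
from h import *
for n in('top','scene'):
    z=np.load(n+'.npz'); W=z['W'];p=z['p'].astype(int)
    for nm,cx,cy in(('L',680,290),('M',745,24),('R',705,-270)):
        near=(abs(W[...,0]-cx)<130)&(abs(W[...,1]-cy)<125)
        grey=(p[...,0]-p[...,2]<65)
        m=near&(W[...,2]>46)&(W[...,2]<76)
        Q=W[m]; h=np.median(Q[:,2]); Q=Q[abs(Q[:,2]-h)<7]
        r=cv2.minAreaRect(Q[:,:2].astype(np.float32))
        # table height nearby
        t=near&(W[...,2]<12); 
        print(n,nm,'h',h.round(1),'std',Q[:,2].std().round(1),'table',np.nanmedian(W[t][:,2]).round(1),r)
        # edge: front-edge line fit by x-min per y bin
        ys=np.arange(cy-80,cy+80,10); e=[]
        for y in ys:
            q=Q[abs(Q[:,1]-y)<6]
            e.append(np.percentile(q[:,0],2) if len(q)>5 else np.nan)
        e=np.array(e);g=~np.isnan(e); f=np.polyfit(ys[g],e[g],1); print('  front x=%.1f at cy, slope %.4f'%(np.polyval(f,cy),f[0]))
E
```

```text
top L h 66.5 std 2.9 table -0.6 ((668.9812622070312, 291.64678955078125), (203.37738037109375, 150.08749389648438), 82.4651870727539)
  front x=595.7 at cy, slope 0.1270
top M h 52.8 std 2.9 table -0.8 ((740.498291015625, 24.266738891601562), (198.42848205566406, 150.85179138183594), 89.00316619873047)
  front x=667.4 at cy, slope 0.0105
top R h 59.3 std 2.9 table -0.8 ((691.1099853515625, -289.2969055175781), (201.11541748046875, 150.65664672851562), 87.27421569824219)
  front x=619.2 at cy, slope 0.0417
scene L h 67.1 std 1.8 table 0.2 ((668.7867431640625, 292.3323059082031), (200.098876953125, 153.71685791015625), 82.41495513916016)
  front x=596.0 at cy, slope 0.1209
scene M h 53.5 std 1.8 table 0.3 ((739.63134765625, 24.656410217285156), (201.56692504882812, 152.96725463867188), 89.09503936767578)
  front x=668.1 at cy, slope 0.0117
scene R h 60.0 std 1.9 table 0.6 ((690.5242309570312, -286.9358825683594), (203.9778594970703, 153.46031188964844), 87.71774291992188)
  front x=619.7 at cy, slope 0.0369
```

The middle shelf is shelf_a (slab top about 53 mm), so the 39 mm post at about (475, 7) is the one to push. Its target centre is about (685, 25). I'll tilt the tool back so the fingertips can reach under the slab edge, and set the fingers about 28 mm apart so they cradle the post from behind.

```bash
python3 -m jog '[[-3.5,-4.8,0,0,0,0,180],[-3.5,-4.8,0,0,0,0,180],[-3.5,-4.8,0,0,0,0,180],[-3.5,-4.8,0,0,0,0,180],[-3.5,-4.8,0,0,0,0,180]]'; python3 -m jog '[[-3.5,-4.8,0,0,0,0,180],[-3.5,-4.8,0,0,0,0,180],[-3.5,-4.8,0,0,0,0,180],[-3.5,-4.8,0,0,0,0,180],[-3.5,-4.8,0,0,0,0,180]]'; python3 -m jog '[[0,0,0,0,0,-0.15,180],[0,0,0,0,0,-0.15,180],[0,0,0,0,0,-0.15,180],[0,0,0,0,0,0,180],[0,0,0,0,0,0,180]]'
python3 - <<'E'
from h import *
s=monitor.observe(); print(s['tcp_pos'],s['gripper_width'],s['q']); print(R.from_rotvec(s['orientation']).as_matrix().round(3))
E
```

```text
time_s: 0.72
tcp_pos: [309.4, 319.0, 291.8]
orientation: [0.567, 3.09, -0.001]
wrist_force: [1.1, -1.4, 0.5]
gripper_width: 50.5
finger_force: 0.0
time_s: 1.35
tcp_pos: [387.5, 32.5, 292.1]
orientation: [0.568, 3.089, 0.0]
wrist_force: [0.1, -0.7, 0.3]
gripper_width: 28.0
finger_force: 0.0
time_s: 1.98
tcp_pos: [387.5, 34.4, 292.0]
orientation: [0.132, -3.138, -0.0]
wrist_force: [-0.3, 1.1, 0.6]
gripper_width: 27.7
finger_force: 0.0
[387.46401235  34.36319051 292.0184237 ] 27.672050421245917 [-4.97625391e-02 -5.04824410e-01  2.19080581e+00 -2.86709315e-05
  1.45600376e+00 -1.70480357e+00]
[[-0.996 -0.084 -0.   ]
 [-0.084  0.996 -0.   ]
 [ 0.     0.    -1.   ]]
```

```bash
python3 - <<'E'
from h import *
p,d,W=cloud('wrist'); save(p,'w1.png')
m=((W[...,2]>33)&(W[...,2]<46)&(abs(W[...,0]-475)<40)&(abs(W[...,1]-7)<40))
Q=W[m]; print(len(Q)); 
if len(Q)>20: print(np.median(Q[:,2]),cv2.minEnclosingCircle(Q[:,:2].astype(np.float32)),(np.percentile(Q,1,0)+np.percentile(Q,99,0))/2)
S=W[(abs(W[...,2]-53)<5)&(W[...,0]>640)&(W[...,0]<830)&(abs(W[...,1]-24)<120)]
print(len(S), S.min(0) if len(S) else '',S.max(0) if len(S) else '')
E
```

```text
363
40.94737907747691 ((472.84246826171875, 7.267082214355469), 19.99144172668457) [471.72077117   7.27018835  38.2123552 ]
0
```

View pics/w1.png

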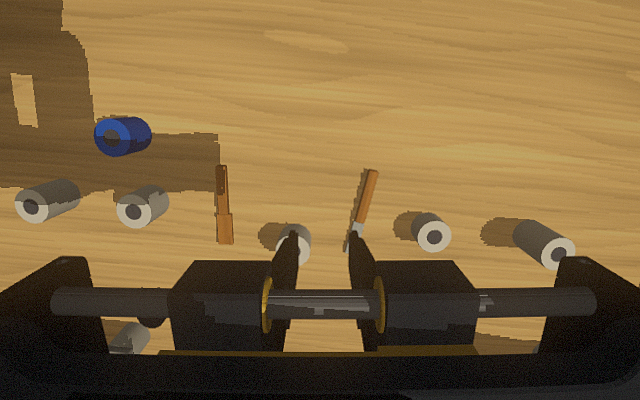

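The wrist view looks back towards the robot. The target post is at pixel (293,240), between the knife at (362,210) and the paddle at (224,205). Its measured position matches the earlier one, so I'll tilt and come down behind it.

```bash
python3 -m jog '[[-0.5,-3.45,0,0,0,0,180],[0,0,5,0,0,0,180],[0,0,5,0,0,0,180],[0,0,5,0,0,0,180],[0,0,0,0,0,0,180]]'; python3 -m jog '[[0,0,0,0,-0.14,0,180],[0,0,0,0,-0.14,0,180],[0,0,0,0,-0.14,0,180],[0,0,0,0,0,0,180],[0,0,0,0,0,0,180]]'
python3 - <<'E'
from h import *
s=monitor.observe(); print(s['tcp_pos'],s['gripper_width']); print(R.from_rotvec(s['orientation']).as_matrix().round(3))
E
```

```text
time_s: 2.65
tcp_pos: [392.5, 0.9, 138.4]
orientation: [0.134, -3.129, -0.003]
wrist_force: [-0.5, -0.3, 0.6]
gripper_width: 27.9
finger_force: 0.0
time_s: 3.28
tcp_pos: [396.7, 0.2, 144.5]
orientation: [-0.117, 2.718, 0.024]
wrist_force: [-0.1, 0.7, 0.5]
gripper_width: 27.9
finger_force: 0.0
[3.96717099e+02 1.96530506e-01 1.44496846e+02] 27.923378781106756
[[-0.909 -0.086  0.408]
 [-0.079  0.996  0.034]
 [-0.409 -0.001 -0.912]]
```

```bash
python3 -m jog '[[1.3,0,2.92,0,0,0,180],[0.85,0,1.9,0,0,0,180],[0.45,0,1.0,0,0,0,180],[0,0,0,0,0,0,180],[0,0,0,0,0,0,180]]'
python3 - <<'E'
from h import *
s=monitor.observe(); print(s['tcp_pos'],s['wrist_force'])
p,d,W=cloud('scene'); c=p[110:330,220:480]; cv2.imwrite('pics/s2.png',cv2.resize(c,None,fx=3,fy=2.7)[:,:,::-1])
m=(W[...,2]>32)&(W[...,2]<46)&(abs(W[...,0]-475)<30)&(abs(W[...,1]-7)<30)&(p[...,0]>60)
Q=W[m];print(len(Q),cv2.minEnclosingCircle(Q[:,:2].astype(np.float32)))
E
```

```text
time_s: 3.9
tcp_pos: [396.5, 0.2, 79.6]
orientation: [-0.118, 2.718, 0.025]
wrist_force: [0.5, 0.6, 0.5]
gripper_width: 27.9
finger_force: 0.0
[3.96494298e+02 2.48778404e-01 7.96498896e+01] [0.49626661 0.57860372 0.50993934]
168 ((474.55096435546875, 7.044358730316162), 21.18603515625)
```

View pics/s2.png

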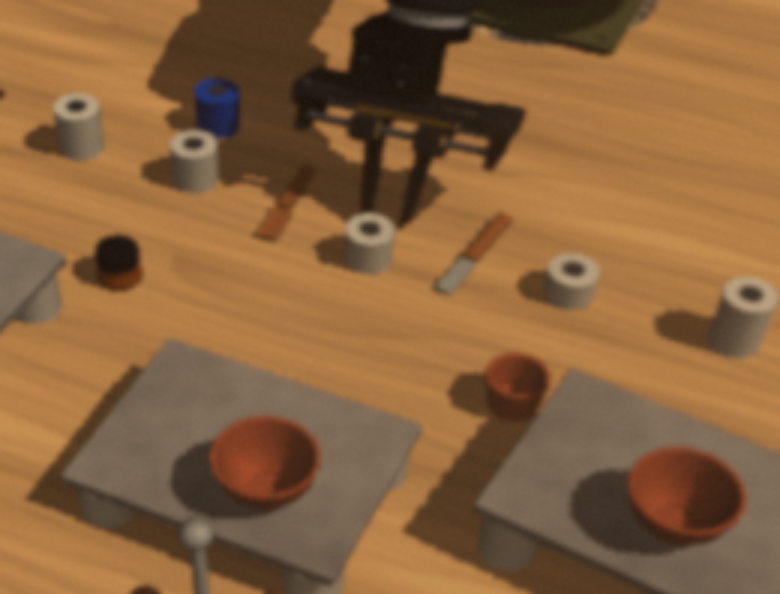

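The picture shows the spread fingertips (about (390,215)) just behind the 39 mm post (368,240), with the path to the shelf clear. I'll push forward gently.

```bash
for i in 1; do python3 -m jog '[[-0.46,0,0.2,0,0,0,180],[-0.46,0,0.2,0,0,0,180],[-0.46,0,0.2,0,0,0,180],[-0.46,0,0.2,0,0,0,180],[-0.46,0,0.2,0,0,0,180]]'; python3 -m jog '[[-0.64,0,0.29,0,0,0,180],[-0.64,0,0.29,0,0,0,180],[-0.64,0,0.29,0,0,0,180],[-0.64,0,0.29,0,0,0,180],[-0.64,0,0.29,0,0,0,180]]'; python3 -m jog '[[-0.73,0,0.33,0,0,0,180],[-0.73,0,0.33,0,0,0,180],[-0.73,0,0.33,0,0,0,180],[-0.73,0,0.33,0,0,0,180],[-0.5,0,0.22,0,0,0,180]]'; done
python3 - <<'E'
from h import *
s=monitor.observe(); t=s['tcp_pos']; print(t,s['wrist_force'])
p,d,W=cloud('scene')
m=(W[...,2]>34)&(W[...,2]<46)&(abs(W[...,0]-t[0]-57)<30)&(abs(W[...,1]-t[1]-5)<30)&(p[...,0]>60)
Q=W[m];print(len(Q),cv2.minEnclosingCircle(Q[:,:2].astype(np.float32)))
E
```

```text
time_s: 4.58
tcp_pos: [420.8, 2.6, 78.7]
orientation: [-0.117, 2.72, 0.025]
wrist_force: [-0.1, -0.3, 0.1]
gripper_width: 27.9
finger_force: 0.2
time_s: 5.2
tcp_pos: [456.0, 5.6, 78.6]
orientation: [-0.117, 2.719, 0.025]
wrist_force: [0.1, -1.1, 0.6]
gripper_width: 27.9
finger_force: 0.3
time_s: 5.82
tcp_pos: [493.5, 8.8, 78.5]
orientation: [-0.117, 2.719, 0.025]
wrist_force: [0.1, 0.2, 0.4]
gripper_width: 28.0
finger_force: 0.3
[493.47297511   8.82898954  78.49735694] [0.12227172 0.18782254 0.37309472]
188 ((548.2955322265625, 16.401409149169922), 22.011863708496094)
```

```bash
python3 -m jog '[[-0.64,0,0.28,0,0,0,180],[-0.73,0,0.32,0,0,0,180],[-0.73,0,0.32,0,0,0,180],[-0.73,0,0.32,0,0,0,180],[-0.73,0,0.32,0,0,0,180]]'; python3 -m jog '[[-0.73,0,0.32,0,0,0,180],[-0.73,0,0.32,0,0,0,180],[-0.73,0,0.32,0,0,0,180],[-0.64,0,0.28,0,0,0,180],[-0.46,0,0.2,0,0,0,180]]'; python3 -m jog '[[-0.46,0,0.2,0,0,0,180],[-0.46,0,0.2,0,0,0,180],[-0.46,0,0.2,0,0,0,180],[-0.46,0,0.2,0,0,0,180],[0,0,0,0,0,0,180]]'
python3 - <<'E'
from h import *
s=monitor.observe(); t=s['tcp_pos']; print(t,s['wrist_force'])
p,d,W=cloud('top'); c=p[100:230,200:400]; cv2.imwrite('pics/t3.png',cv2.resize(c,None,fx=4,fy=4)[:,:,::-1])
E
```

```text
time_s: 6.5
tcp_pos: [532.2, 12.2, 78.7]
orientation: [-0.117, 2.719, 0.025]
wrist_force: [-0.0, 0.9, 0.1]
gripper_width: 27.6
finger_force: 0.2
time_s: 7.12
tcp_pos: [567.9, 15.3, 79.1]
orientation: [-0.117, 2.719, 0.025]
wrist_force: [-1.1, -0.6, 0.1]
gripper_width: 28.0
finger_force: 0.2
time_s: 7.75
tcp_pos: [587.9, 16.9, 79.4]
orientation: [-0.117, 2.719, 0.025]
wrist_force: [0.5, -0.3, 0.3]
gripper_width: 28.2
finger_force: 0.0
[587.87251437  16.9464968   79.35826095] [ 0.49430735 -0.26901993  0.34219654]
```

View pics/t3.png

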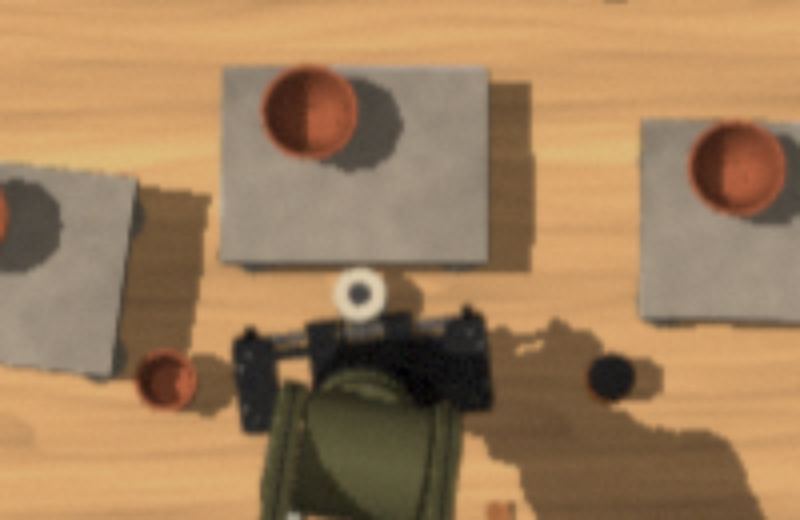

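The post stands just in front of the shelf edge: post at crop (359,295), edge at row 262, slab spanning columns 222–488. I'll work out the remaining distance from this view by intersecting rays with the post-top and slab-top planes.

```bash
python3 - <<'E'
from h import *
out={}
for n in('top','scene'):
    p,d,W=cloud(n); c=eyes.camera_params(n)
    K=np.array([[c['fx'],0,c['cx']],[0,c['fy'],c['cy']],[0,0,1.]]);T=np.array(c['pose'])
    v,u=np.mgrid[0:400,0:640]
    r=cv2.undistortPoints(np.stack([u.ravel(),v.ravel()],1).astype(float)[:,None],K,np.array(c['dist_coeffs'],float))[:,0]
    D=np.c_[r,np.ones(len(r))]@T[:3,:3].T
    def plane(z): return (T[:3,3]+D*((z-T[2,3])/D[:,2])[:,None]).reshape(400,640,3)
    A=plane(39);g=p.max(2).astype(int); b=p.astype(int)
    near=(abs(A[...,0]-643)<26)&(abs(A[...,1]-22)<26)
    m=near&(g>(150 if n=='top' else 110))&(b[...,0]-b[...,2]<60)&(abs(W[...,2]-39)<5)
    print(n,m.sum(),'post',cv2.minAreaRect(A[m][:,:2].astype(np.float32))[:2],A[m].mean(0))
    B=plane(53); m=(abs(B[...,0]-735)<90)&(abs(B[...,1]-24)<112)&(abs(W[...,2]-53)<5)&(b[...,0]-b[...,2]<45)
    m=cv2.morphologyEx(m.astype(np.uint8),cv2.MORPH_OPEN,np.ones((5,5)))>0
    print('  slab',cv2.minAreaRect(B[m][:,:2].astype(np.float32)))
E
```

```text
top 92 post ((643.5180053710938, 19.426816940307617), (35.928653717041016, 36.27846908569336)) [644.11115506  20.36795937  39.        ]
  slab ((740.6758422851562, 24.909568786621094), (193.5144805908203, 145.11581420898438), 85.82245635986328)
scene 144 post ((639.3638916015625, 23.47176742553711), (40.92402648925781, 30.91048240661621)) [640.65850816  23.72251199  39.        ]
  slab ((741.0968017578125, 25.596519470214844), (199.7998809814453, 151.7826690673828), 89.04621887207031)
```

```bash
python3 -m jog '[[-0.46,0,0.2,0,0,0,180],[-0.46,0,0.2,0,0,0,180],[-0.46,0,0.2,0,0,0,180],[-0.46,0,0.2,0,0,0,180],[-0.46,0,0.2,0,0,0,180]]'; python3 -m jog '[[-0.46,0.03,0.2,0,0,0,180],[-0.46,0.03,0.2,0,0,0,180],[-0.4,0,0.18,0,0,0,180],[-0.3,0,0.14,0,0,0,180],[0,0,0,0,0,0,180]]'
python3 - <<'E'
from h import *
s=monitor.observe(); t=s['tcp_pos']; print(t,s['wrist_force'])
E
```

```text
time_s: 8.52
tcp_pos: [612.8, 19.1, 79.4]
orientation: [-0.117, 2.719, 0.025]
wrist_force: [-0.4, 0.0, 0.4]
gripper_width: 28.1
finger_force: 0.2
time_s: 9.15
tcp_pos: [630.3, 21.2, 79.6]
orientation: [-0.117, 2.719, 0.025]
wrist_force: [-0.5, 0.3, -0.6]
gripper_width: 28.4
finger_force: 0.0
[630.33481732  21.23538639  79.6217665 ] [-0.51201117  0.30668268 -0.5586472 ]
```

Now retreat straight back and check the placement with the wrist camera, which looks forward from behind the fingers.

```bash
python3 -m jog '[[0.46,0,-0.2,0,0,0,180],[0.91,0,-0.41,0,0,0,180],[1.8,0,-0.82,0,0,0,180],[3.6,0,-1.63,0,0,0,180],[3.6,0,-1.63,0,0,0,180]]'; python3 -m jog '[[3.6,0,-1.63,0,0,0,180],[0,0,-5,0,0,0,0],[0,0,0,0,-0.15,0,0],[0,0,0,0,-0.15,0,0],[0,0,0,0,0,0,0]]'
python3 - <<'E'
from h import *
s=monitor.observe(); print(s['tcp_pos'])
p,d,W=cloud('wrist'); save(p[::-1,::-1],'w4.png'); np.savez('w4.npz',p=p,W=W)
p,d,W=cloud('scene'); c=p[200:340,220:420]; cv2.imwrite('pics/s4.png',cv2.resize(c,None,fx=4,fy=4)[:,:,::-1])
E
```

```text
time_s: 9.78
tcp_pos: [514.9, 11.4, 79.7]
orientation: [-0.117, 2.72, 0.025]
wrist_force: [0.1, -0.7, 0.4]
gripper_width: 28.1
finger_force: 0.0
time_s: 10.4
tcp_pos: [454.4, 6.5, 123.6]
orientation: [-0.103, 2.424, 0.04]
wrist_force: [-0.1, -0.2, -0.5]
gripper_width: 62.5
finger_force: 0.0
[454.35445363   6.49143238 123.63836047]
```

View pics/w4.png

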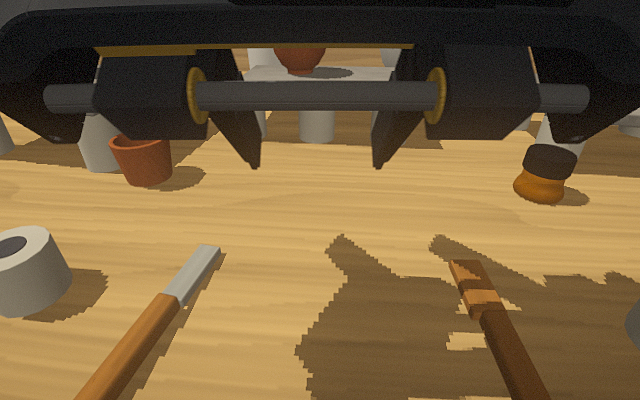

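The flipped wrist view shows the post standing under the shelf at (316,125), with the cup, jar, knife and paddle undisturbed. I'll measure it against the slab edge using the depth from this view.

```bash
python3 - <<'E'
from h import *
z=np.load('w4.npz');W=z['W'];p=z['p'].astype(int)
near=(abs(W[...,0]-690)<60)&(abs(W[...,1]-25)<110)
Q=W[near&(W[...,2]>6)&(W[...,2]<36)&(abs(W[...,1]-25)<40)]
print(len(Q),Q.min(0),Q.max(0))
from scipy.optimize import least_squares
f=least_squares(lambda c:np.hypot(Q[:,0]-c[0],Q[:,1]-c[1])-20,[686,25],loss='soft_l1'); print('post',f.x,np.abs(f.fun).mean())
L=W[near&(W[...,2]>6)&(W[...,2]<36)&(abs(W[...,1]-25)>50)]
for sg in(-1,1):
    l=L[np.sign(L[:,1]-25)==sg]; print('leg',len(l),l.min(0) if len(l) else'',l.max(0) if len(l) else'')
S=W[near&(W[...,2]>43.5)&(W[...,2]<51)]
print('slab face',len(S),np.percentile(S[:,0],[2,10,25,50,75]),S[:,1].min(),S[:,1].max())
E=W[near&(W[...,2]>52)&(W[...,2]<57)]; print('top', np.percentile(E[:,0],[0,1,5]) if len(E) else 0)
E
```

```text
956 [664.09198647   6.97068417   6.01156743] [683.53446713  46.32989414  35.9462945 ]
post [685.72760932  26.62707791] 0.523308330130462
leg 87 [670.14932002 -37.13661386   6.60634555] [683.93100744 -32.34275064  35.83757709]
leg 198 [670.03518677  82.91858144   6.09208139] [693.58487024  90.73335562  35.18831077]Traceback (most recent call last):
  File "<stdin>", line 12, in <module>
    return _quantile_unchecked(
        a, q, axis, out, overwrite_input, method, keepdims, weights)
    return _ureduce(a,
                    func=_quantile_ureduce_func,
    ...<5 lines>...
                    overwrite_input=overwrite_input,
                    method=method)
    r = func(a, **kwargs)
    result = _quantile(arr,
                       quantiles=q,
    ...<2 lines>...
                       out=out,
                       weights=wgt)
    slices_having_nans = np.isnan(arr[-1, ...])
                                  ~~~^^^^^^^^^
IndexError: index -1 is out of bounds for axis 0 with size 0
```

View pics/s4.png

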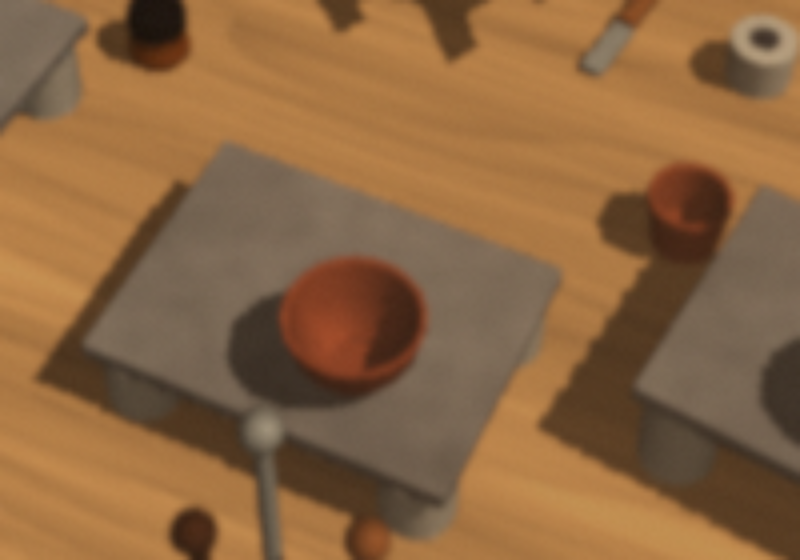

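The post fits at (685.7, 26.6), close to the target. The gripper rod hid the slab edge, so I'll tilt a little more for one relative check.

```bash
python3 -m jog '[[0,0,-2,0,-0.12,0,0],[0,0,0,0,-0.12,0,0],[0,0,0,0,0,0,0],[0,0,0,0,0,0,0],[0,0,0,0,0,0,0]]'
python3 - <<'E'
from h import *
from scipy.optimize import least_squares
p,d,W=cloud('wrist'); save(p[::-1,::-1],'w5.png')
near=(abs(W[...,0]-690)<60)&(abs(W[...,1]-25)<115)
Q=W[near&(W[...,2]>6)&(W[...,2]<36)&(abs(W[...,1]-25)<40)]
f=least_squares(lambda c:np.hypot(Q[:,0]-c[0],Q[:,1]-c[1])-20,[686,25],loss='soft_l1'); print('post',f.x,len(Q))
L=W[near&(W[...,2]>6)&(W[...,2]<36)]
for sg in(-1,1):
    l=L[abs(L[:,1]-25-sg*78)<32]
    if len(l)>30:
        l=l[l[:,0]<700]; f=least_squares(lambda c:np.hypot(l[:,0]-c[0],l[:,1]-c[1])-20,[688,25+sg*78],loss='soft_l1');print('leg',len(l),f.x,np.abs(f.fun).mean())
S=W[near&(W[...,2]>44)&(W[...,2]<51)]
if len(S): print('face',len(S),np.percentile(S[:,0],[5,25,50,75]),S[:,1].min(),S[:,1].max())
E
```

```text
time_s: 11.12
tcp_pos: [443.0, 4.1, 142.6]
orientation: [-0.103, 2.223, 0.06]
wrist_force: [-0.2, -0.6, -0.7]
gripper_width: 95.0
finger_force: 0.0
post [685.59020485  26.8871376 ] 869
leg 941 [683.43435291 -52.14368761] 0.4712219255815725
leg 864 [686.10938839 103.06346064] 0.4832085074300467
face 1081 [662.78414255 663.6850053  664.53249108 665.42481995] -64.85819509042315 120.8126372652921
```

View pics/w5.png

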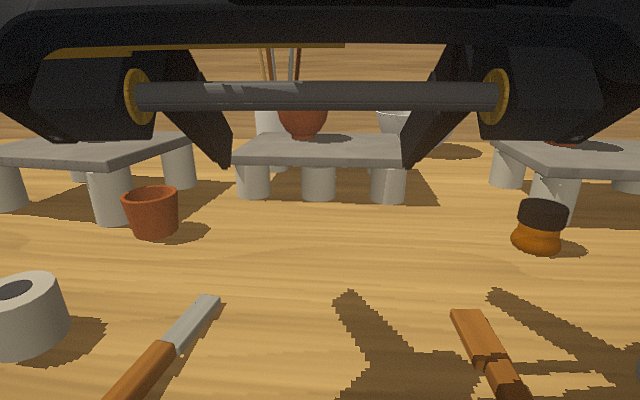

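The view shows the post at (320,180), standing level with and midway between the front legs. The measurements put it 0.8 mm behind flush and 1.4 mm off the middle, so I'm handing in.

```bash
python3 -c "from cell import manip; print(manip.job_done())"
```

```text
the job is handed in; nothing more can be done
None
```

I pushed the 39 mm post, standing, under the middle shelf (shelf_a) and handed the job in after about 11 s; by my measurements it sits 0.8 mm behind flush and 1.4 mm off midway between the front legs.

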